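# Kit the mould-opening tray

## Robot

A 6-joint arm with a two-finger parallel gripper is mounted at the origin on a cart in front of the work surface, level with it; the furniture and walls round the work are solid. World frame = base frame: x ahead of the robot, y to its left, z up, the work surface at z = 0. Lengths are in m, angles in rad, forces in N, time in s.
With the tool pointing down it reaches from about 0.25 to 0.725 m from the base axis. Payload 4 kg.
Tool frame: the origin (TCP) lies midway between the tips of the shut fingers; the grasp point (between the pads) lies 19 mm behind it; y points along the fingers, z is the direction in which the jaws open and shut, and the axes are right-handed (so a half turn about y gives the same grasp; the last joint's range is limited). The gripper opens to 85 mm and grips with 20 to 120 N. Pads are 22 mm wide; open, the fingers measure 114 mm over their backs; the gripper's body (76 mm by 85 mm) begins 54 mm behind the grasp point. The pads swing forward as they close: fully open they stand 13 mm farther back than shut.
Start: joints at [-1.171, 0.241, 0.005, 1.335, 0, 1.571], TCP at [0.195, -0.461, 0.231] pointing down, gripper open.
Joint ranges: [-2.72, 2.72], [-1.05, 1.87], [-1.09, 1.28], [-1.99, 2.15], [-1.42, 1.44], [-3.14, 3.14]. Speed limits (rad/s): [2.79, 2.79, 3.14, 3.14, 3.14, 3.14].

## Interface

Orientations are given as a unit quaternion [x, y, z, w].
In Python, from cell import get_obs, capture, get_calibration, close_job gives the robot as it stands.
- The arm moves only by the tool apply_moves, never from a script. Its argument "increments" is a list of rows, each an object with "delta_rot": the turn, a rotation vector about the world's x, y, z as a fraction of full scale, a list of three; "translation": the shift along the world's x, y, z as a fraction of full scale, a list of three; "fingers": the opening in per cent of the stroke, from 0 (shut) to 100 (fully open). A call has 1 to 5 rows; each row shifts and turns the pose as measured when the row begins; what a row does not reach is not made up. Full scale, the value 1, is 0.03 m for a shift and 60 degrees for a turn. A row lasts 1/10 s, in which the tool goes at most 50 mm and 8.59 degrees, less where a joint would pass 70% of its speed; a pose out of reach is approached as far as the arm can. A call with a number of a shift or a turn outside -1 to 1 is refused whole. A call with a gripper value outside its range is refused whole. The fingers move at their own pace and stop on an object; "grip_force" is the grip in N (left out, the last holds). Time passes only in rows, so rows that do not move let the fingers close. It gives the time, the measured TCP pose, the force and the opening at its end, in the units of the state.
- get_obs(): the state, without advancing time (a new reading comes with each control period).
- capture(name): name is "side" or "top"; returns the picture (384x512x3 uint8, red, green, blue); there is no depth.
- get_calibration(name): a dict with "K" (3x3 intrinsics, pixels), "rvec" (rotation vector, rad) and "tvec" (3), from world to camera coordinates, as OpenCV has them. Camera axes: x right, y down, z forward; pixel columns grow to the right and rows downward; lengths in m; the calibration is good to about 2 mm. A picture is of the moment at which its call begins. get_calibration takes no time and is no camera call.
- close_job(): hands the job in, once; it reports no verdict.
The state is a dict: "time_s": time; "joint_positions": joint angles; "dq": joint speeds; "joint_efforts": joint torques, N m; "ee_pos": TCP position; "ee_rot": TCP orientation; "contact_force": force on the tool from outside, world axes, zero at the start; "wrist_torque": the same for the moment, N m; "width": finger opening in m.
Only numpy, scipy, OpenCV 4.12 (cv2) and the standard library are available. Lean on these libraries where they do the work, as an engineer would, in place of code of your own. Each camera call takes 0.05 s, during which the arm holds its last target.

## Task

Put the wooden wedge and the screw-lid jar away in the shadow-cut tray: the wedge flat along the long slot (the short cross-cut there is only for fingertips) and the jar upright in the round hole, each sunk right down onto the floor of its own cut-out. The brush is already home in the third cut-out.

Things in the scene. Friction and masses are not known exactly. Their poses are not given: they have to be found in the camera images.
- wedge_mid (a point): Centre of the plain beech wedge: 30 mm wide (its x axis), 110 mm long (its y axis), lying flat, its underside 11 mm below this point. Its top slopes along y: 22 mm thick at the -y end, about 12 mm here, 3 mm at the +y end. It weighs about 40 g; z is up.
- jar_mid (a point): Centre of the closed pale jar with a ribbed, fixed screw lid of the same width: upright, about 50 mm in diameter and 72 mm high, its underside 36 mm below this point, about 140 g. The open tin (75 mm wide) is not it. z is up along the jar's axis.
- wedge_slot (a point): Centre of the floor of the long slot, 134 mm along its y axis, 54 mm wide, 10 mm deep; z up. Across its middle runs an equally deep finger bay, 96 mm along x, 46 mm along y, for fingertips beside the wedge, which may lie either way round. The tray is a fixed ply board, 216 x 276 mm, 16 mm high, cut-out floors 6 mm above the bench; the cut-out at its +x side holds a fixed flat brush.
- jar_hole (a point): Centre of the floor of the round hole in the same tray: 74 mm in diameter, 10 mm deep, floor 6 mm above the bench. It lies 120 mm from the slot's centre towards -y of the slot; same axes as the slot.
There are look-alikes about, which are no part of the job. There is more than one size of the part that bears wedge_mid; the job needs the largest.

How it is judged:
By the outcome, as a careful person would: the job done as asked, in the order asked, and still so for the second after the job is handed in, with the robot touching nothing.
It also fails if it takes over 56 s, if anything falls off the work surface, if the arm or the gripper's body presses on something with over 40 N, if the wrist force passes 120 N, or if a joint passes its speed limit or range.

## Working session

There is one attempt and no reset: what is moved stays moved. The work goes in short steps, Python scripts to look and compute and a tool call to move; the robot and the scene stay as the last step left them, time stands still between calls to the robot, and variables do not carry over. Pictures are saved under pics/ and viewed, and the job is handed in when it is done.

Besides the shell and the picture viewer there is one more tool, called in YAML: its name, and indented under it one key for each argument. apply_moves: Moves the arm, as the interface text tells. Its arguments: {"type":"object","properties":{"increments":{"type":"array"},"grip_force":{"type":"number"}},"required":["increments"]}

```bash
mkdir -p pics; ls; python3 - <<'E'
from cell import *
import cv2
o=get_obs();print(o)
for n in("top","side"):
    im=capture(n);cv2.imwrite(f"pics/{n}0.png",im[:,:,::-1]);c=get_calibration(n);print(n,c)
E
```

```text
pics
{'time_s': 0.0, 'joint_positions': array([-1.17098504e+00,  2.41464242e-01,  3.74790964e-03,  1.33519152e+00,
       -7.94934578e-06,  1.57079723e+00]), 'dq': array([-0.00026987,  0.00014392, -0.00063477, -0.00220708,  0.00202474,
       -0.00164709]), 'joint_efforts': array([-1.15441224e-03, -3.72319150e+01,  2.52406329e+01,  1.68197573e-02,
        1.30066919e-04,  9.95373000e-06]), 'ee_pos': array([ 0.1943795 , -0.45999895,  0.23039639]), 'ee_rot': array([-0.14056565,  0.69375576, -0.69229354,  0.14026365]), 'contact_force': array([-0.33176123, -1.04452684,  0.43206061]), 'wrist_torque': array([-0.00250678, -0.01150671,  0.01465865]), 'width': 0.08544614601871794}
top {'K': array([[421.91866793,   0.        , 252.62109129],
       [  0.        , 421.91866793, 192.3902838 ],
       [  0.        ,   0.        ,   1.        ]]), 'rvec': array([ 2.17826853, -2.15875314,  0.09230483]), 'tvec': array([-0.00691798,  0.52751939,  1.10026029])}
side {'K': array([[364.00306425,   0.        , 255.40021404],
       [  0.        , 364.00306425, 195.99363491],
       [  0.        ,   0.        ,   1.        ]]), 'rvec': array([ 0.03571872, -2.72726143,  1.52615499]), 'tvec': array([0.5237271 , 0.06501919, 0.94996502])}
```

View pics/top0.png

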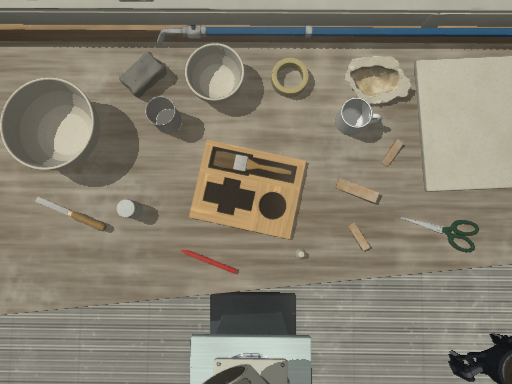

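View pics/side0.png

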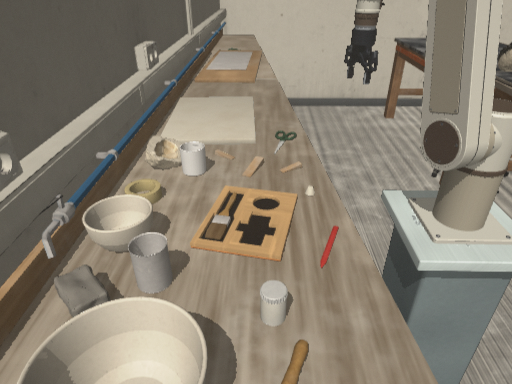

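The top view shows the jar at about (127,209), the largest wedge at (358,190), the slot cross at (230,196) and the round hole at (273,206). I'll enlarge those areas.

```bash
python3 - <<'E'
import cv2,numpy as np
t=cv2.imread("pics/top0.png")
def crop(im,x,y,w,h,s,n):
    cv2.imwrite(n,cv2.resize(im[y:y+h,x:x+w],None,fx=s,fy=s,interpolation=cv2.INTER_CUBIC))
crop(t,180,135,135,110,5,"pics/tray.png")
crop(t,325,130,90,125,4.8,"pics/wedge.png")
crop(t,100,185,60,50,10,"pics/jar.png")
s=cv2.imread("pics/side0.png")
crop(s,200,130,120,100,6,"pics/swedge.png")
crop(s,240,260,70,80,7,"pics/sjar.png")
E
```

```text
(no output)
```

View pics/tray.png

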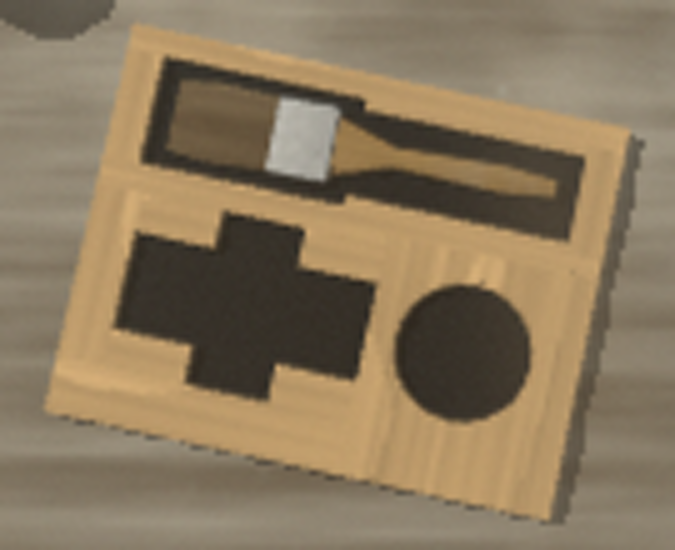

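View pics/wedge.png

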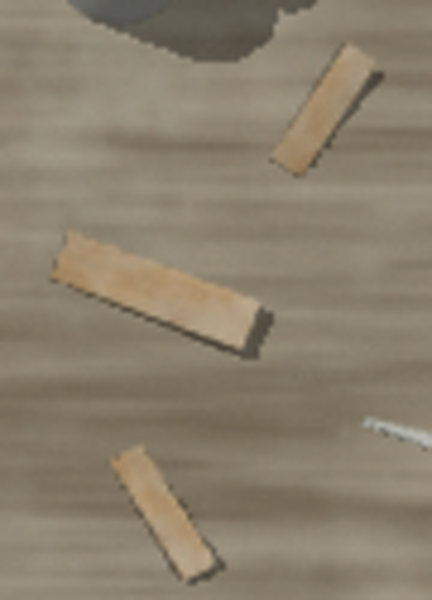

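View pics/jar.png

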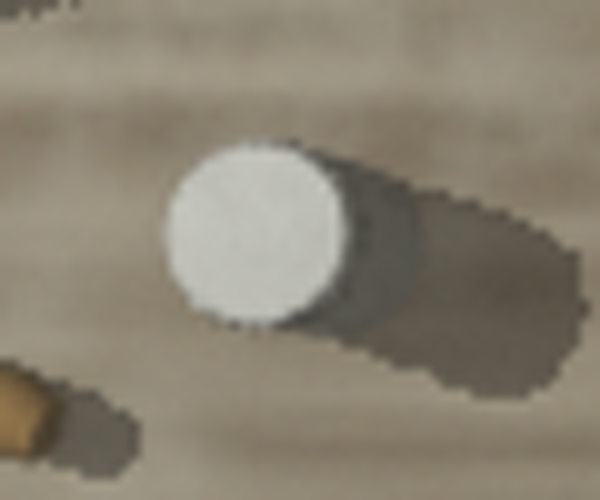

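View pics/swedge.png

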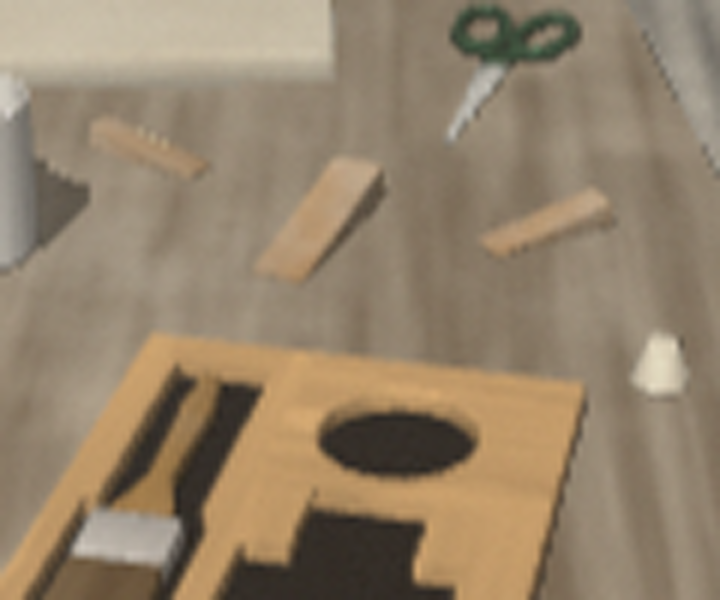

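View pics/sjar.png

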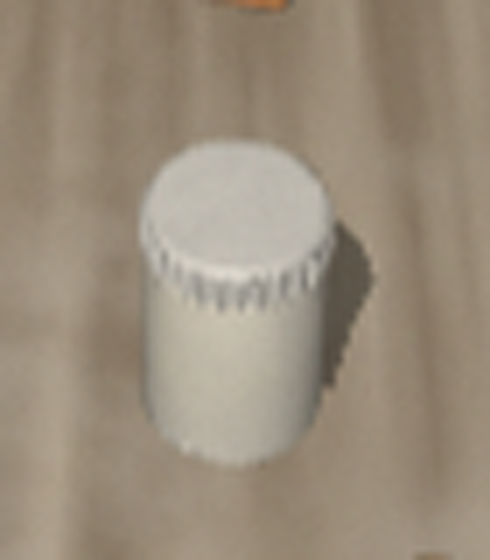

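```bash
cat > h.py <<'E'
import numpy as np,cv2
from cell import *
def inv(name,px,z):
    c=get_calibration(name);R=cv2.Rodrigues(c["rvec"])[0];t=c["tvec"].ravel()
    C=-R.T@t
    px=np.atleast_2d(px).astype(float);z=np.broadcast_to(z,len(px))
    u=cv2.undistortPoints(px.reshape(-1,1,2),c["K"],None).reshape(-1,2)
    d=np.c_[u,np.ones(len(u))]@R
    return C+d*((z-C[2])/d[:,2])[:,None]
def cr(p,s,x,y): return (np.array(p,float)+.5)/s-.5+np.array([x,y])
E
python3 - <<'E'
from h import *
np.set_printoptions(precision=4,suppress=True)
def rep(n,P):
    print(n);print(P, 'ctr',P.mean(0),'edges',[np.linalg.norm(P[i]-P[i-1]).round(4) for i in range(len(P))])
T=inv("top",cr([(135,25),(637,130),(552,522),(45,410)],5,180,135),.016);rep('tray',T)
d=T[0]-T[1]+T[3]-T[2];print('tray y ang',np.degrees(np.arctan2(d[1],d[0])))
S=inv("top",cr([(135,233),(376,285),(356,380),(114,328)],5,180,135),.016);rep('slot',S)
B=inv("top",cr([(223,212),(303,228),(270,400),(187,383)],5,180,135),.016);rep('bay',B)
H=inv("top",cr([(463,352)],5,180,135),.016);rep('hole',H)
print('d',np.linalg.norm(H[0]-S.mean(0)))
W=inv("top",cr([(68,230),(52,282),(247,355),(266,301)],4.8,325,130),[.003,.003,.022,.022]);rep('wedge',W)
d=W[0]+W[1]-W[2]-W[3];print('wedge y ang',np.degrees(np.arctan2(d[1],d[0])))
J=inv("top",cr([(257,234)],10,100,185),.072);rep('jar',J)
J=inv("side",cr([(235,206)],7,240,260),.072);rep('jar side',J)
# side checks
S=inv("side",cr([(395,437)],6,200,130),.016);rep('hole s',S)
W=inv("side",cr([(255,268),(301,282),(383,170),(335,157)],6,200,130),[.003,.003,.022,.022]);rep('wedge s',W)
E
```

```text
tray
[[ 0.6717  0.1246  0.016 ]
 [ 0.616  -0.1483  0.016 ]
 [ 0.4048 -0.1026  0.016 ]
 [ 0.4618  0.1687  0.016 ]] ctr [0.5386 0.0106 0.016 ] edges [np.float64(0.2145), np.float64(0.2785), np.float64(0.2161), np.float64(0.2772)]
tray y ang 78.2981003924949
slot
[[ 0.5577  0.1223  0.016 ]
 [ 0.5306 -0.0079  0.016 ]
 [ 0.4794  0.0023  0.016 ]
 [ 0.5062  0.1326  0.016 ]] ctr [0.5185 0.0623 0.016 ] edges [np.float64(0.0525), np.float64(0.133), np.float64(0.0522), np.float64(0.133)]
bay
[[0.5695 0.075  0.016 ]
 [0.5611 0.0317 0.016 ]
 [0.4683 0.0483 0.016 ]
 [0.477  0.0929 0.016 ]] ctr [0.519 0.062 0.016] edges [np.float64(0.0942), np.float64(0.0441), np.float64(0.0943), np.float64(0.0455)]
hole
[[ 0.4949 -0.0549  0.016 ]] ctr [ 0.4949 -0.0549  0.016 ] edges [np.float64(0.0)]
d 0.11954516345225351
wedge
[[ 0.5723 -0.2362  0.003 ]
 [ 0.5426 -0.2268  0.003 ]
 [ 0.5008 -0.3308  0.022 ]
 [ 0.531  -0.3419  0.022 ]] ctr [ 0.5367 -0.2839  0.0125] edges [np.float64(0.1151), np.float64(0.0312), np.float64(0.1136), np.float64(0.0321)]
wedge y ang 68.36865045031675
jar
[[0.4804 0.3221 0.072 ]] ctr [0.4804 0.3221 0.072 ] edges [np.float64(0.0)]
jar side
[[0.4831 0.3219 0.072 ]] ctr [0.4831 0.3219 0.072 ] edges [np.float64(0.0)]
hole s
[[ 0.4979 -0.0531  0.016 ]] ctr [ 0.4979 -0.0531  0.016 ] edges [np.float64(0.0)]
wedge s
[[ 0.5733 -0.2395  0.003 ]
 [ 0.5481 -0.2244  0.003 ]
 [ 0.5058 -0.322   0.022 ]
 [ 0.5332 -0.3384  0.022 ]] ctr [ 0.5401 -0.2811  0.0125] edges [np.float64(0.1084), np.float64(0.0294), np.float64(0.108), np.float64(0.0319)]
```

The tray, slot, bay and wedge dimensions all check out against the stated sizes. Wedge: about (0.539, -0.283), y axis at 68.3°. Slot: (0.519, 0.062), y axis at 78.3°. Hole: (0.496, -0.054). Jar: (0.482, 0.322). Moving to above the wedge.

apply_moves:
  increments:
    - {"translation": [0.95, 0.49, 0], "delta_rot": [0, 0, 0.063], "fingers": 60}
    - {"translation": [0.95, 0.49, 0], "delta_rot": [0, 0, 0.063], "fingers": 60}
    - {"translation": [0.95, 0.49, 0], "delta_rot": [0, 0, 0.063], "fingers": 60}
    - {"translation": [0.95, 0.49, 0], "delta_rot": [0, 0, 0.063], "fingers": 60}
    - {"translation": [0.95, 0.49, -0.3], "delta_rot": [0, 0, 0.063], "fingers": 60}
  grip_force: 30

```text
time_s: 0.6
ee_pos: [0.3372, -0.3854, 0.2199]
ee_rot: [-0.254, 0.662, -0.659, 0.252]
contact_force: [-0.1, 0.4, 0.7]
width: 0.0514
```

```bash
cat >> h.py <<'E'
from scipy.spatial.transform import Rotation as Ro
def st(goal=None,ang=None,n=1):
    o=get_obs();R=Ro.from_quat(o['ee_rot']).as_matrix()
    a=np.degrees(np.arctan2(R[1,2],R[0,2]))
    print('t',round(float(o['time_s']),2),'p',o['ee_pos'].round(4),'jawang',round(a,2),'yax',R[:,1].round(3),'F',o['contact_force'].round(1),'w',round(float(o['width']),4),'q',o['joint_positions'].round(2))
    if goal is not None:
        d=np.array(goal)-o['ee_pos'];print('shift units',(d/.03).round(2))
    if ang is not None:
        da=(ang-a+90)%180-90
        rv=Ro.from_matrix(np.cross(R[:,1],[0,0,-1])[None].repeat(3,0)*0+np.eye(3)).as_rotvec()
        tilt=np.degrees(np.cross(R[:,1],[0,0,-1]))
        print('turn units',(np.array([tilt[0],tilt[1],da])/60).round(3))
E
python3 -c "
from h import *
st([.5385,-.2825,.15],-21.7)"
```

```text
t 0.6 p [ 0.3372 -0.3854  0.2199] jawang -48.03 yax [-0.004  0.002 -1.   ] F [-0.1  0.4  0.7] w 0.0514 q [-0.85  0.27  0.02  1.32 -0.    1.56]
shift units [ 6.71  3.43 -2.33]
turn units [-0.002 -0.004  0.439]
```

apply_moves:
  increments:
    - {"translation": [0.95, 0.49, -0.33], "delta_rot": [0, 0, 0.063], "fingers": 60}
    - {"translation": [0.95, 0.49, -0.33], "delta_rot": [0, 0, 0.063], "fingers": 60}
    - {"translation": [0.95, 0.49, -0.33], "delta_rot": [0, 0, 0.063], "fingers": 60}
    - {"translation": [0.95, 0.49, -0.33], "delta_rot": [0, 0, 0.063], "fingers": 60}
    - {"translation": [0.95, 0.49, -0.33], "delta_rot": [0, 0, 0.063], "fingers": 60}

```text
time_s: 1.1
ee_pos: [0.4843, -0.3074, 0.1666]
ee_rot: [-0.364, 0.609, -0.605, 0.361]
contact_force: [0.8, -0.6, 0.6]
width: 0.0513
```

apply_moves:
  increments:
    - {"translation": [0.95, 0.49, -0.33], "delta_rot": [0, 0, 0.063], "fingers": 60}
    - {"translation": [0.95, 0.49, -0.33], "delta_rot": [0, 0, 0.063], "fingers": 60}
    - {"translation": [0, 0, 0], "delta_rot": [0, 0, 0], "fingers": 60}

```text
time_s: 1.4
ee_pos: [0.5449, -0.2731, 0.1419]
ee_rot: [-0.408, 0.583, -0.576, 0.402]
contact_force: [0.3, -0.1, -0.5]
width: 0.0513
```

```bash
python3 -c "
from h import *
st([.5385,-.2825,.06],-21.7)"
```

```text
t 1.4 p [ 0.5449 -0.2731  0.1419] jawang -20.12 yax [-0.012  0.005 -1.   ] F [ 0.3 -0.1 -0.5] w 0.0513 q [-0.46  0.52  0.18  1.24 -0.    1.46]
shift units [-0.21 -0.31 -2.73]
turn units [-0.004 -0.012 -0.026]
```

apply_moves:
  increments:
    - {"translation": [-0.21, -0.31, -0.9], "delta_rot": [-0.004, -0.012, -0.026], "fingers": 60}
    - {"translation": [0, 0, -0.9], "delta_rot": [0, 0, 0], "fingers": 60}
    - {"translation": [0, 0, -0.7], "delta_rot": [0, 0, 0], "fingers": 60}
    - {"translation": [0, 0, 0], "delta_rot": [0, 0, 0], "fingers": 60}

```text
time_s: 1.8
ee_pos: [0.5373, -0.2818, 0.0634]
ee_rot: [-0.397, 0.586, -0.585, 0.396]
contact_force: [0.1, -0.5, -0.3]
width: 0.0516
```

```bash
python3 -c "
from h import *
st([.5385,-.2825,.005],-21.7)
for n,b in(('top',(300,120,130,130)),('side',(190,90,130,100))):
    im=capture(n)[:,:,::-1];x,y,w,h=b
    cv2.imwrite(f'pics/{n}1.png',cv2.resize(im[y:y+h,x:x+w],None,fx=4.5,fy=4.5,interpolation=cv2.INTER_CUBIC))
"
```

```text
t 1.8 p [ 0.5373 -0.2818  0.0634] jawang -21.71 yax [-0.002  0.001 -1.   ] F [ 0.1 -0.5 -0.3] w 0.0516 q [-0.48  0.57  0.04  1.05 -0.    1.47]
shift units [ 0.04 -0.02 -1.95]
turn units [-0.001 -0.002  0.   ]
```

View pics/top1.png

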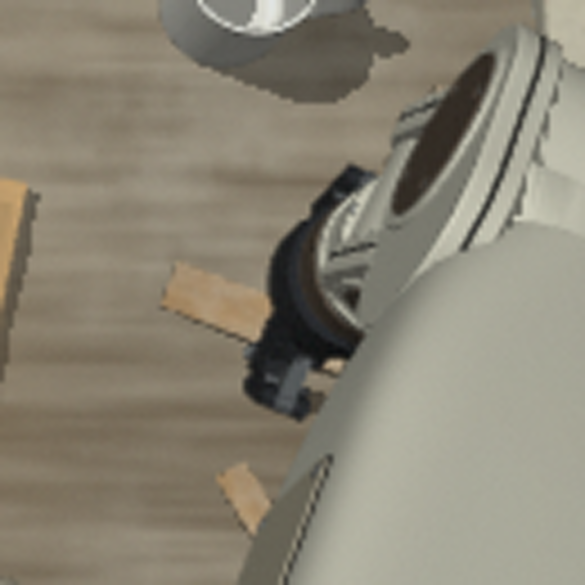

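View pics/side1.png

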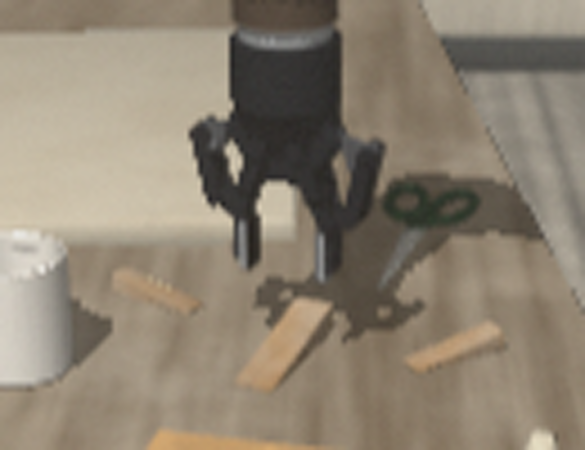

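The fingers straddle the wedge's middle, square across its width. Going down.

apply_moves:
  increments:
    - {"translation": [0.04, -0.02, -0.9], "delta_rot": [0, 0, 0], "fingers": 60}
    - {"translation": [0, 0, -0.7], "delta_rot": [0, 0, 0], "fingers": 60}
    - {"translation": [0, 0, -0.25], "delta_rot": [0, 0, 0], "fingers": 60}
    - {"translation": [0, 0, 0], "delta_rot": [0, 0, 0], "fingers": 60}

```text
time_s: 2.3
ee_pos: [0.5455, -0.2872, 0.0182]
ee_rot: [0.394, -0.58, 0.591, -0.399]
contact_force: [0.4, -0.2, -0.9]
width: 0.0511
```

```bash
python3 -c "
from h import *
st([.5385,-.2825,.005],-21.7)"
```

```text
t 2.3 p [ 0.5455 -0.2872  0.0182] jawang -21.81 yax [ 0.015 -0.009 -1.   ] F [ 0.4 -0.2 -0.9] w 0.0511 q [-0.48  0.62  0.    0.94 -0.    1.47]
shift units [-0.23  0.16 -0.44]
turn units [0.008 0.015 0.002]
```

apply_moves:
  increments:
    - {"translation": [-0.23, 0.16, -0.2], "delta_rot": [0.008, 0.015, 0], "fingers": 60}
    - {"translation": [0, 0, -0.15], "delta_rot": [0, 0, 0], "fingers": 60}
    - {"translation": [0, 0, 0], "delta_rot": [0, 0, 0], "fingers": 60}

```text
time_s: 2.6
ee_pos: [0.5403, -0.2834, 0.0109]
ee_rot: [0.396, -0.584, 0.587, -0.397]
contact_force: [-0.6, -0.2, -0.4]
width: 0.0509
```

```bash
python3 -c "
from h import *
st([.5385,-.2825,.005],-21.7)"
```

```text
t 2.6 p [ 0.5403 -0.2834  0.0109] jawang -21.83 yax [ 0.004 -0.002 -1.   ] F [-0.6 -0.2 -0.4] w 0.0509 q [-0.48  0.62 -0.01  0.93 -0.    1.47]
shift units [-0.06  0.03 -0.2 ]
turn units [0.002 0.003 0.002]
```

apply_moves:
  increments:
    - {"translation": [-0.06, 0.03, -0.2], "delta_rot": [0.002, 0.003, 0], "fingers": 60}
    - {"translation": [0, 0, 0], "delta_rot": [0, 0, 0], "fingers": 45}
    - {"translation": [0, 0, 0], "delta_rot": [0, 0, 0], "fingers": 25}
    - {"translation": [0, 0, 0], "delta_rot": [0, 0, 0], "fingers": 25}
    - {"translation": [0, 0, 0], "delta_rot": [0, 0, 0], "fingers": 25}

```text
time_s: 3.1
ee_pos: [0.5395, -0.2829, 0.0061]
ee_rot: [0.396, -0.585, 0.587, -0.397]
contact_force: [0.2, 0.0, -0.9]
width: 0.0288
```

```bash
python3 -c "
from h import *
st([.5385,-.2825,.005],-21.7)"
```

```text
t 3.1 p [ 0.5395 -0.2829  0.0061] jawang -21.82 yax [ 0.003 -0.002 -1.   ] F [ 0.2  0.  -0.9] w 0.0288 q [-0.48  0.63 -0.02  0.92 -0.    1.47]
shift units [-0.03  0.01 -0.04]
turn units [0.001 0.003 0.002]
```

apply_moves:
  increments:
    - {"translation": [0, 0, 0], "delta_rot": [0, 0, 0], "fingers": 5}
    - {"translation": [0, 0, 0.4], "delta_rot": [0, 0, 0], "fingers": 5}
    - {"translation": [0, 0, 0.8], "delta_rot": [0, 0, 0], "fingers": 5}
    - {"translation": [0, 0, 0.8], "delta_rot": [0, 0, 0], "fingers": 5}
    - {"translation": [0, 0, 0], "delta_rot": [0, 0, 0], "fingers": 5}
  grip_force: 40

```text
time_s: 3.6
ee_pos: [0.5384, -0.2824, 0.0687]
ee_rot: [0.396, -0.585, 0.586, -0.396]
contact_force: [-0.1, 0.3, -0.8]
width: 0.0285
```

```bash
python3 -c "
from h import *
st([.519,.062,.09],-11.7)
for n,b in(('side',(190,90,130,100)),):
    im=capture(n)[:,:,::-1];x,y,w,h=b
    cv2.imwrite(f'pics/{n}2.png',cv2.resize(im[y:y+h,x:x+w],None,fx=5.5,fy=5.5,interpolation=cv2.INTER_CUBIC))
"
```

```text
t 3.6 p [ 0.5384 -0.2824  0.0687] jawang -21.82 yax [ 0. -0. -1.] F [-0.1  0.3 -0.8] w 0.0285 q [-0.48  0.56  0.05  1.06 -0.    1.47]
shift units [-0.65 11.48  0.71]
turn units [0.    0.    0.169]
```

View pics/side2.png

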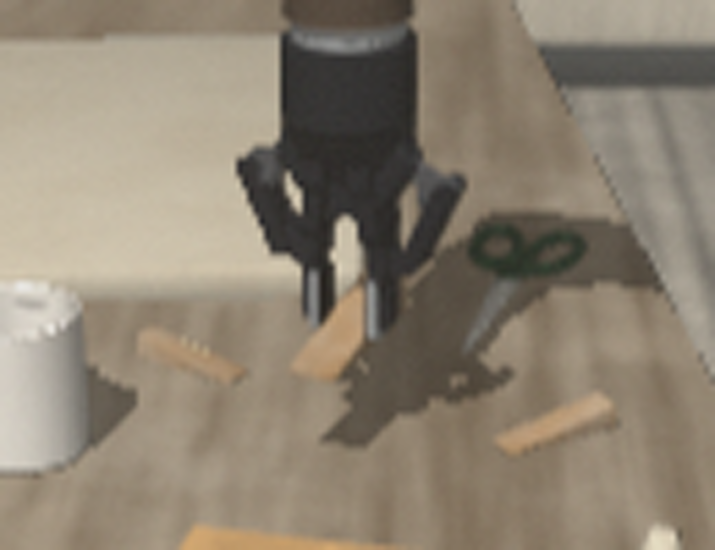

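The wedge is held, thin end towards the tray, and lifted about 62 mm. Carrying it to the slot.

apply_moves:
  increments:
    - {"translation": [0, 0.5, 0.3], "delta_rot": [0, 0, 0], "fingers": 5}
    - {"translation": [-0.05, 0.85, 0.3], "delta_rot": [0, 0, 0.014], "fingers": 5}
    - {"translation": [-0.05, 0.85, 0.1], "delta_rot": [0, 0, 0.014], "fingers": 5}
    - {"translation": [-0.05, 0.85, 0], "delta_rot": [0, 0, 0.014], "fingers": 5}
    - {"translation": [-0.05, 0.85, 0], "delta_rot": [0, 0, 0.014], "fingers": 5}

```text
time_s: 4.15
ee_pos: [0.5279, -0.1596, 0.0863]
ee_rot: [-0.414, 0.577, -0.572, 0.411]
contact_force: [0.4, -0.0, -0.4]
width: 0.0284
```

apply_moves:
  increments:
    - {"translation": [-0.05, 0.85, 0], "delta_rot": [0, 0, 0.014], "fingers": 5}
    - {"translation": [-0.05, 0.85, 0], "delta_rot": [0, 0, 0.014], "fingers": 5}
    - {"translation": [-0.05, 0.85, 0], "delta_rot": [0, 0, 0.014], "fingers": 5}
    - {"translation": [-0.05, 0.85, 0], "delta_rot": [0, 0, 0.014], "fingers": 5}
    - {"translation": [-0.05, 0.85, 0], "delta_rot": [0, 0, 0.014], "fingers": 5}

```text
time_s: 4.65
ee_pos: [0.5143, -0.0212, 0.0839]
ee_rot: [-0.438, 0.563, -0.552, 0.432]
contact_force: [-0.3, 0.3, -0.3]
width: 0.0281
```

```bash
python3 -c "
from h import *
st([.519,.062,.07],-11.7)"
```

```text
t 4.65 p [ 0.5143 -0.0212  0.0839] jawang -14.09 yax [-0.016  0.007 -1.   ] F [-0.3  0.3 -0.3] w 0.0281 q [-0.04  0.39 -0.18  1.01  0.01  1.77]
shift units [ 0.16  2.77 -0.46]
turn units [-0.007 -0.015  0.04 ]
```

apply_moves:
  increments:
    - {"translation": [0.06, 0.9, 0], "delta_rot": [-0.004, -0.008, 0.014], "fingers": 5}
    - {"translation": [0.05, 0.9, 0], "delta_rot": [-0.003, -0.007, 0.014], "fingers": 5}
    - {"translation": [0.05, 0.7, 0], "delta_rot": [0, 0, 0.012], "fingers": 5}
    - {"translation": [0, 0, 0], "delta_rot": [0, 0, 0], "fingers": 5}

```text
time_s: 5.05
ee_pos: [0.5134, 0.0632, 0.0819]
ee_rot: [-0.451, 0.548, -0.544, 0.447]
contact_force: [-0.3, 0.7, -0.0]
width: 0.0279
```

```bash
python3 -c "
from h import *
st([.519,.062,.05],-11.7)
for n,b in(('side',(180,140,140,130)),('top',(180,130,140,120))):
    im=capture(n)[:,:,::-1];x,y,w,h=b
    cv2.imwrite(f'pics/{n}3.png',cv2.resize(im[y:y+h,x:x+w],None,fx=4.5,fy=4.5,interpolation=cv2.INTER_CUBIC))
"
```

```text
t 5.05 p [0.5134 0.0632 0.0819] jawang -11.18 yax [-0.007  0.001 -1.   ] F [-0.3  0.7 -0. ] w 0.0279 q [ 0.12  0.39 -0.19  0.99  0.    1.89]
shift units [ 0.19 -0.04 -1.06]
turn units [-0.001 -0.007 -0.009]
```

View pics/side3.png

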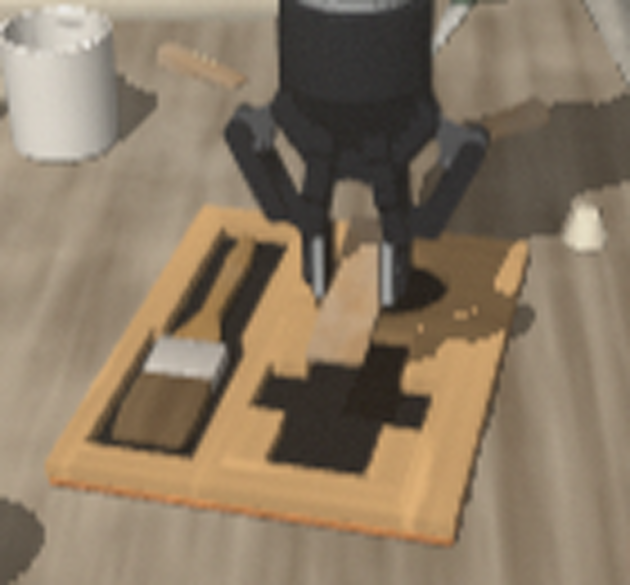

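View pics/top3.png

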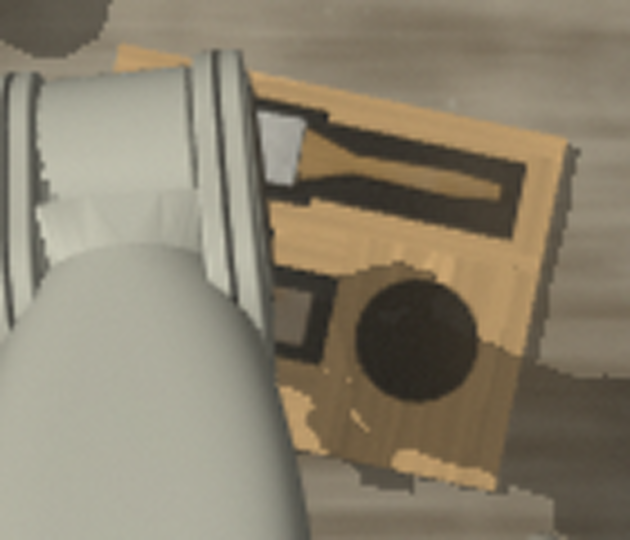

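apply_moves:
  increments:
    - {"translation": [0.19, -0.04, -0.5], "delta_rot": [0, -0.007, -0.009], "fingers": 5}
    - {"translation": [0, 0, -0.6], "delta_rot": [0, 0, 0], "fingers": 5}
    - {"translation": [0, 0, -0.5], "delta_rot": [0, 0, 0], "fingers": 5}
    - {"translation": [0, 0, 0], "delta_rot": [0, 0, 0], "fingers": 5}

```text
time_s: 5.55
ee_pos: [0.518, 0.0566, 0.0327]
ee_rot: [0.445, -0.55, 0.55, -0.444]
contact_force: [-0.8, -0.4, -0.0]
width: 0.0283
```

```bash
python3 -c "
from h import *
st([.519,.062,.012],-11.7)"
```

```text
t 5.55 p [0.518  0.0566 0.0327] jawang -12.17 yax [-0.001 -0.002 -1.   ] F [-0.8 -0.4 -0. ] w 0.0283 q [ 0.11  0.46 -0.24  0.87 -0.    1.89]
shift units [ 0.03  0.18 -0.69]
turn units [ 0.002 -0.001  0.008]
```

apply_moves:
  increments:
    - {"translation": [0.03, 0.18, 0], "delta_rot": [0.002, 0, 0.008], "fingers": 5}
    - {"translation": [0, 0, -0.3], "delta_rot": [0, 0, 0], "fingers": 5}
    - {"translation": [0, 0, -0.25], "delta_rot": [0, 0, 0], "fingers": 5}
    - {"translation": [0, 0, 0], "delta_rot": [0, 0, 0], "fingers": 5}

```text
time_s: 5.95
ee_pos: [0.5198, 0.0608, 0.0166]
ee_rot: [0.445, -0.549, 0.549, -0.446]
contact_force: [0.2, 0.6, -0.4]
width: 0.0286
```

```bash
python3 -c "
from h import *
st([.519,.062,.012],-11.7)
for n,b in(('side',(180,140,140,130)),):
    im=capture(n)[:,:,::-1];x,y,w,h=b
    cv2.imwrite(f'pics/{n}4.png',cv2.resize(im[y:y+h,x:x+w],None,fx=4.5,fy=4.5,interpolation=cv2.INTER_CUBIC))
"
```

```text
t 5.95 p [0.5198 0.0608 0.0166] jawang -11.83 yax [ 0.001  0.    -1.   ] F [ 0.2  0.6 -0.4] w 0.0286 q [ 0.12  0.48 -0.26  0.83  0.    1.89]
shift units [-0.03  0.04 -0.15]
turn units [-0.     0.001  0.002]
```

View pics/side4.png

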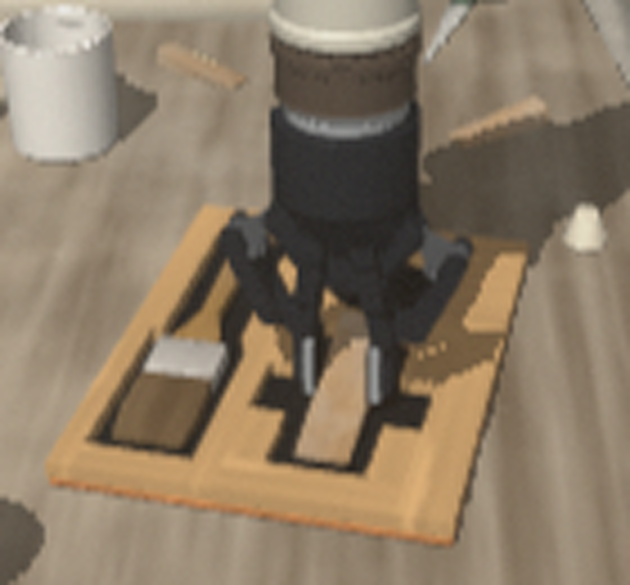

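The wedge is inside the slot with clear gaps on all sides. Last few millimetres, then release.

apply_moves:
  increments:
    - {"translation": [-0.03, 0.04, -0.14], "delta_rot": [0, 0, 0], "fingers": 5}
    - {"translation": [0, 0, 0], "delta_rot": [0, 0, 0], "fingers": 5}

```text
time_s: 6.2
ee_pos: [0.5195, 0.0623, 0.013]
ee_rot: [0.445, -0.548, 0.549, -0.447]
contact_force: [0.7, 0.5, -0.1]
width: 0.0286
```

```bash
python3 -c "
from h import *
st([.519,.062,.0115],-11.7)"
```

```text
t 6.2 p [0.5195 0.0623 0.013 ] jawang -11.83 yax [ 0.002  0.001 -1.   ] F [ 0.7  0.5 -0.1] w 0.0286 q [ 0.12  0.48 -0.26  0.82  0.    1.9 ]
shift units [-0.02 -0.01 -0.05]
turn units [-0.001  0.002  0.002]
```

apply_moves:
  increments:
    - {"translation": [0, 0, -0.05], "delta_rot": [0, 0, 0], "fingers": 5}
    - {"translation": [0, 0, 0], "delta_rot": [0, 0, 0], "fingers": 45}
    - {"translation": [0, 0, 0], "delta_rot": [0, 0, 0], "fingers": 55}
    - {"translation": [0, 0, 0], "delta_rot": [0, 0, 0], "fingers": 55}
    - {"translation": [0, 0, 0.3], "delta_rot": [0, 0, 0], "fingers": 55}

```text
time_s: 6.7
ee_pos: [0.5194, 0.0624, 0.0207]
ee_rot: [0.445, -0.548, 0.549, -0.447]
contact_force: [-0.6, -0.6, 0.5]
width: 0.0472
```

apply_moves:
  increments:
    - {"translation": [0, 0, 0.7], "delta_rot": [0, 0, 0], "fingers": 55}
    - {"translation": [0, 0, 0.9], "delta_rot": [0, 0, 0], "fingers": 55}
    - {"translation": [0, 0, 0.9], "delta_rot": [0, 0, 0], "fingers": 80}
    - {"translation": [0, 0, 0.9], "delta_rot": [0, 0, 0], "fingers": 100}
    - {"translation": [0, 0.3, 0.9], "delta_rot": [0, 0, 0], "fingers": 100}

```text
time_s: 7.2
ee_pos: [0.5159, 0.0703, 0.1536]
ee_rot: [-0.447, 0.55, -0.548, 0.444]
contact_force: [0.4, -0.5, -0.3]
width: 0.085
```

```bash
python3 -c "
from h import *
st([.482,.322,.15],-11.7)
print(np.degrees(np.arctan2(.322,.482)))"
```

```text
t 7.2 p [0.5159 0.0703 0.1536] jawang -11.89 yax [-0.005 -0.001 -1.   ] F [ 0.4 -0.5 -0.3] w 0.085 q [ 0.14  0.33 -0.08  1.17 -0.    1.91]
shift units [-1.13  8.39 -0.12]
turn units [ 0.001 -0.005  0.003]
33.74489600638547
```

apply_moves:
  increments:
    - {"translation": [-0.1, 0.8, 0], "delta_rot": [0, -0.005, 0], "fingers": 100}
    - {"translation": [-0.12, 0.93, 0], "delta_rot": [0, 0, 0], "fingers": 100}
    - {"translation": [-0.12, 0.93, 0], "delta_rot": [0, 0, 0], "fingers": 100}
    - {"translation": [-0.12, 0.93, 0], "delta_rot": [0, 0, 0], "fingers": 100}
    - {"translation": [-0.12, 0.93, 0], "delta_rot": [0, 0, 0], "fingers": 100}

```text
time_s: 7.7
ee_pos: [0.5026, 0.2082, 0.1645]
ee_rot: [0.438, -0.548, 0.554, -0.449]
contact_force: [0.4, -0.1, -0.7]
width: 0.0853
```

apply_moves:
  increments:
    - {"translation": [-0.12, 0.93, 0], "delta_rot": [0, 0, 0], "fingers": 100}
    - {"translation": [-0.12, 0.93, 0], "delta_rot": [0, 0, 0], "fingers": 100}
    - {"translation": [-0.12, 0.93, 0], "delta_rot": [0, 0, 0], "fingers": 100}
    - {"translation": [0, 0, 0], "delta_rot": [0, 0, 0], "fingers": 100}
    - {"translation": [0, 0, 0], "delta_rot": [0, 0, 0], "fingers": 100}

```text
time_s: 8.2
ee_pos: [0.4903, 0.2988, 0.1682]
ee_rot: [0.438, -0.546, 0.553, -0.452]
contact_force: [0.2, -0.3, 0.5]
width: 0.0854
```

```bash
python3 -c "
from h import *
st([.482,.322,.1],-11.7)
im=capture('top')[:,:,::-1];cv2.imwrite('pics/t5f.png',im)
x,y,w,h=180,135,135,110
cv2.imwrite('pics/t5.png',cv2.resize(im[y:y+h,x:x+w],None,fx=5,fy=5,interpolation=cv2.INTER_CUBIC))
im=capture('side')[:,:,::-1];cv2.imwrite('pics/s5.png',im)
"
```

```text
t 8.2 p [0.4903 0.2988 0.1682] jawang -12.02 yax [ 0.021  0.005 -1.   ] F [ 0.2 -0.3  0.5] w 0.0854 q [ 0.55  0.4   0.07  1.22 -0.01  2.33]
shift units [-0.28  0.77 -2.27]
turn units [-0.005  0.02   0.005]
```

View pics/t5.png

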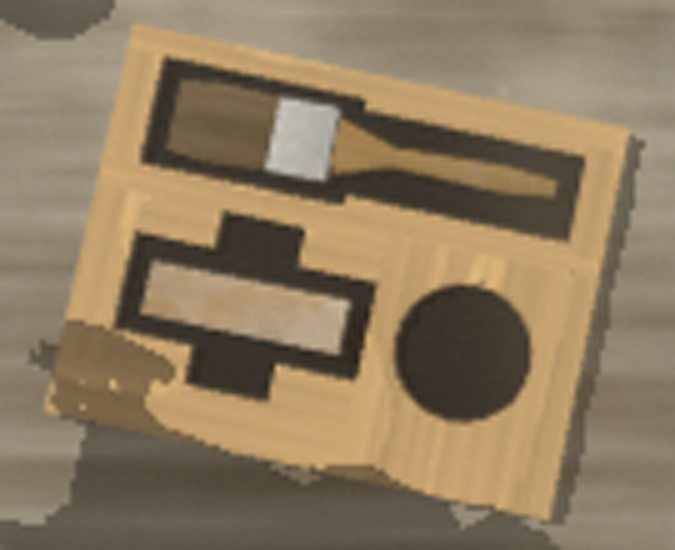

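View pics/s5.png

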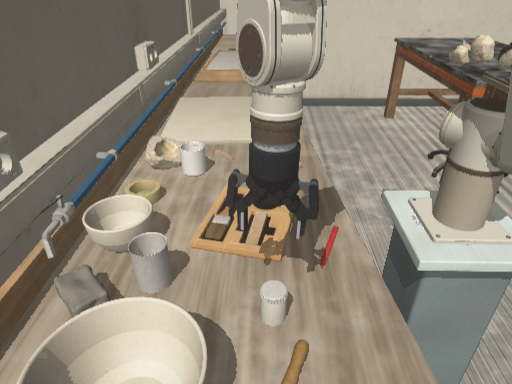

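The wedge lies centred in the slot, with an even dark margin all round (crop corners about (150,262) to (345,352)). Now the jar.

apply_moves:
  increments:
    - {"translation": [-0.28, 0.77, 0], "delta_rot": [-0.005, 0.02, 0.005], "fingers": 100}
    - {"translation": [0, 0, -0.6], "delta_rot": [0, 0, 0], "fingers": 100}
    - {"translation": [0, 0, -0.6], "delta_rot": [0, 0, 0], "fingers": 100}
    - {"translation": [0, 0, 0], "delta_rot": [0, 0, 0], "fingers": 100}

```text
time_s: 8.7
ee_pos: [0.4837, 0.3173, 0.1331]
ee_rot: [0.444, -0.55, 0.551, -0.444]
contact_force: [-1.0, -0.5, 0.4]
width: 0.0855
```

```bash
python3 -c "
from h import *
st([.482,.322,.025],-11.7)
im=capture('side')[:,:,::-1]
x,y,w,h=200,180,130,150
cv2.imwrite('pics/s6.png',cv2.resize(im[y:y+h,x:x+w],None,fx=4,fy=4,interpolation=cv2.INTER_CUBIC))
im=capture('top')[:,:,::-1]
x,y,w,h=70,150,130,110
cv2.imwrite('pics/t6.png',cv2.resize(im[y:y+h,x:x+w],None,fx=5,fy=5,interpolation=cv2.INTER_CUBIC))
"
```

```text
t 8.7 p [0.4837 0.3173 0.1331] jawang -12.2 yax [ 0.001 -0.    -1.   ] F [-1.  -0.5  0.4] w 0.0855 q [ 0.58  0.45  0.05  1.17 -0.    2.36]
shift units [-0.06  0.16 -3.6 ]
turn units [0.    0.001 0.008]
```

View pics/s6.png

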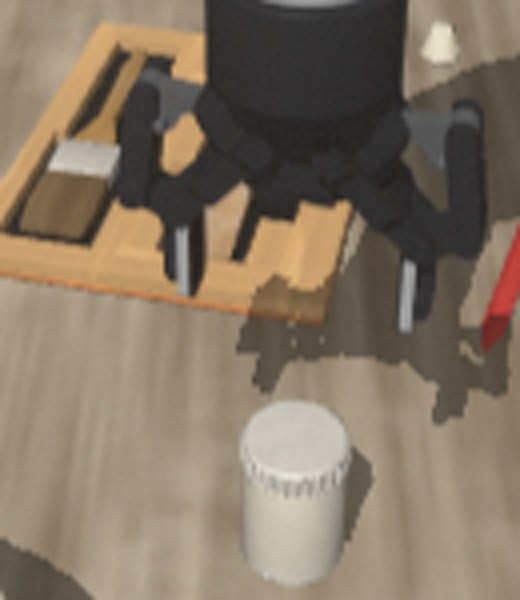

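View pics/t6.png

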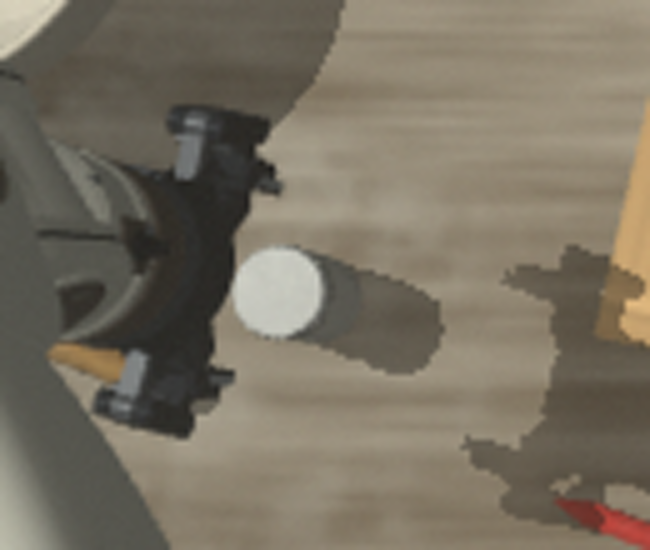

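```bash
python3 -c "
from h import *
for n in('side','top'):
    c=get_calibration(n)
    print(n,cv2.projectPoints(np.array([[.4837,.3173,.1331],[.4837,.3173,.146],[.482,.322,.072]]),c['rvec'],c['tvec'],c['K'],None)[0].reshape(-1,2))
"
```

```text
side [[273.53215402 261.31242459]
 [273.70853652 255.52613859]
 [273.73230756 289.05189035]]
top [[119.45276966 205.14445077]
 [117.70022586 204.79588695]
 [125.32562825 207.33117816]]
```

apply_moves:
  increments:
    - {"translation": [-0.06, 0.16, -0.5], "delta_rot": [0, 0, 0.008], "fingers": 100}
    - {"translation": [0, 0, -0.7], "delta_rot": [0, 0, 0], "fingers": 100}
    - {"translation": [0, 0, 0], "delta_rot": [0, 0, 0], "fingers": 100}

```text
time_s: 9.1
ee_pos: [0.4862, 0.3226, 0.1034]
ee_rot: [0.441, -0.548, 0.55, -0.45]
contact_force: [-0.1, -0.2, -0.5]
width: 0.0854
```

```bash
python3 -c "
from h import *
st([.482,.322,.02],-11.7)
"
```

```text
t 9.1 p [0.4862 0.3226 0.1034] jawang -11.9 yax [ 0.01   0.006 -1.   ] F [-0.1 -0.2 -0.5] w 0.0854 q [ 0.59  0.48  0.01  1.09 -0.    2.36]
shift units [-0.14 -0.02 -2.78]
turn units [-0.006  0.01   0.003]
```

apply_moves:
  increments:
    - {"translation": [-0.14, -0.02, -0.2], "delta_rot": [-0.006, 0.01, 0.003], "fingers": 100}
    - {"translation": [0, 0, -0.6], "delta_rot": [0, 0, 0], "fingers": 100}
    - {"translation": [0, 0, -0.6], "delta_rot": [0, 0, 0], "fingers": 100}
    - {"translation": [0, 0, -0.4], "delta_rot": [0, 0, 0], "fingers": 100}
    - {"translation": [0, 0, 0], "delta_rot": [0, 0, 0], "fingers": 100}

```text
time_s: 9.6
ee_pos: [0.4855, 0.323, 0.0547]
ee_rot: [0.443, -0.548, 0.549, -0.449]
contact_force: [-0.7, -0.9, -0.3]
width: 0.0854
```

```bash
python3 -c "
from h import *
st([.482,.322,.02],-11.7)
"
```

```text
t 9.6 p [0.4855 0.323  0.0547] jawang -11.81 yax [ 0.007  0.004 -1.   ] F [-0.7 -0.9 -0.3] w 0.0854 q [ 0.59  0.53 -0.05  0.98 -0.    2.36]
shift units [-0.12 -0.03 -1.16]
turn units [-0.004  0.007  0.002]
```

apply_moves:
  increments:
    - {"translation": [-0.12, -0.03, -0.3], "delta_rot": [-0.004, 0.007, 0.002], "fingers": 100}
    - {"translation": [-0.04, 0, -0.4], "delta_rot": [0, 0, 0], "fingers": 100}
    - {"translation": [0, 0, -0.4], "delta_rot": [0, 0, 0], "fingers": 100}
    - {"translation": [0, 0, 0], "delta_rot": [0, 0, 0], "fingers": 100}

```text
time_s: 10.0
ee_pos: [0.4815, 0.3228, 0.0215]
ee_rot: [-0.446, 0.548, -0.548, 0.447]
contact_force: [-0.1, -0.4, -0.2]
width: 0.0851
```

```bash
python3 -c "
from h import *
st([.482,.322,.02],-11.7)
im=capture('side')[:,:,::-1]
x,y,w,h=200,180,130,150
cv2.imwrite('pics/s7.png',cv2.resize(im[y:y+h,x:x+w],None,fx=4,fy=4,interpolation=cv2.INTER_CUBIC))
"
```

```text
t 10.0 p [0.4815 0.3228 0.0215] jawang -11.68 yax [ 0.002  0.002 -1.   ] F [-0.1 -0.4 -0.2] w 0.0851 q [ 0.59  0.56 -0.09  0.91  0.    2.36]
shift units [ 0.02 -0.03 -0.05]
turn units [-0.002  0.002 -0.   ]
```

View pics/s7.png

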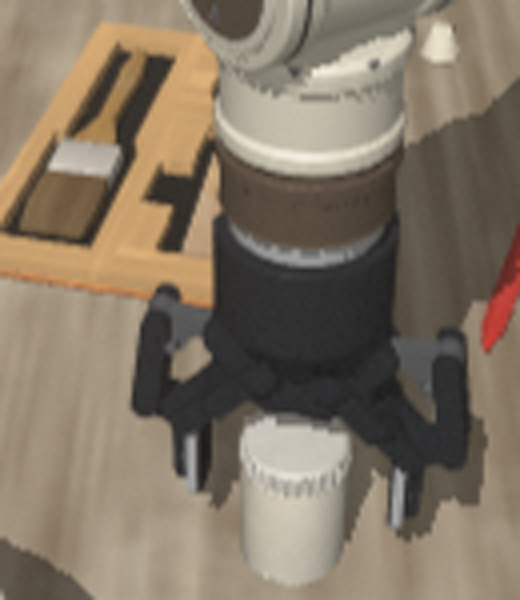

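apply_moves:
  increments:
    - {"translation": [0.02, -0.03, -0.2], "delta_rot": [-0.002, 0.002, 0], "fingers": 85}
    - {"translation": [0, 0, 0], "delta_rot": [0, 0, 0], "fingers": 70}
    - {"translation": [0, 0, 0], "delta_rot": [0, 0, 0], "fingers": 40}
    - {"translation": [0, 0, 0], "delta_rot": [0, 0, 0], "fingers": 40}
    - {"translation": [0, 0, 0], "delta_rot": [0, 0, 0], "fingers": 40}
  grip_force: 40

```text
time_s: 10.55
ee_pos: [0.4834, 0.3228, 0.0169]
ee_rot: [-0.446, 0.548, -0.548, 0.447]
contact_force: [-0.2, 0.4, -0.2]
width: 0.0466
```

apply_moves:
  increments:
    - {"translation": [0, 0, 0], "delta_rot": [0, 0, 0], "fingers": 30}
    - {"translation": [0, 0, 0.4], "delta_rot": [0, 0, 0], "fingers": 30}
    - {"translation": [0, 0, 0.7], "delta_rot": [0, 0, 0], "fingers": 30}
    - {"translation": [0, 0, 0.9], "delta_rot": [0, 0, 0], "fingers": 30}
    - {"translation": [0, 0, 0], "delta_rot": [0, 0, 0], "fingers": 30}

```text
time_s: 11.05
ee_pos: [0.4826, 0.3221, 0.0797]
ee_rot: [-0.446, 0.548, -0.548, 0.447]
contact_force: [0.7, 1.1, -1.2]
width: 0.0464
```

```bash
python3 -c "
from h import *
st([.496,-.054,.1],-11.7)
im=capture('side')[:,:,::-1]
x,y,w,h=200,180,130,150
cv2.imwrite('pics/s8.png',cv2.resize(im[y:y+h,x:x+w],None,fx=4,fy=4,interpolation=cv2.INTER_CUBIC))
"
```

```text
t 11.05 p [0.4826 0.3221 0.0797] jawang -11.69 yax [ 0.  0. -1.] F [ 0.7  1.1 -1.2] w 0.0464 q [ 0.59  0.5  -0.02  1.05  0.    2.36]
shift units [  0.45 -12.54   0.68]
turn units [-0.  0. -0.]
```

View pics/s8.png

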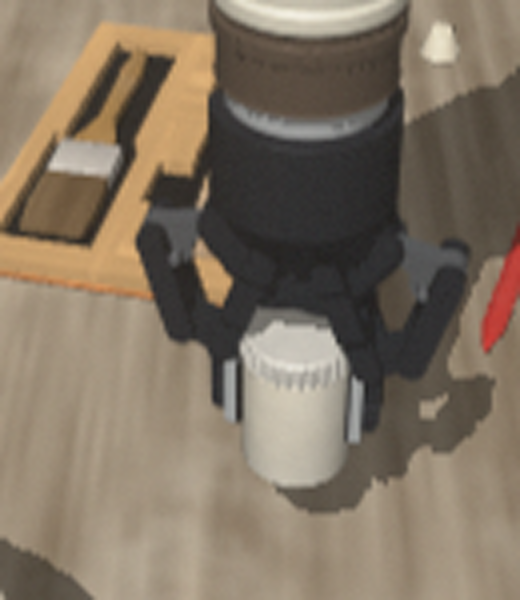

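The jar is held upright with its bottom about 63 mm up. Carrying it to the hole.

apply_moves:
  increments:
    - {"translation": [0.03, -0.5, 0.2], "delta_rot": [0, 0, 0], "fingers": 30}
    - {"translation": [0.04, -0.85, 0.2], "delta_rot": [0, 0, 0], "fingers": 30}
    - {"translation": [0.04, -0.85, 0], "delta_rot": [0, 0, 0], "fingers": 30}
    - {"translation": [0.04, -0.85, 0], "delta_rot": [0, 0, 0], "fingers": 30}
    - {"translation": [0.04, -0.85, 0], "delta_rot": [0, 0, 0], "fingers": 30}

```text
time_s: 11.6
ee_pos: [0.484, 0.1992, 0.0875]
ee_rot: [-0.451, 0.547, -0.547, 0.445]
contact_force: [0.6, -0.3, -1.0]
width: 0.0467
```

apply_moves:
  increments:
    - {"translation": [0.04, -0.85, 0], "delta_rot": [0, 0, 0], "fingers": 30}
    - {"translation": [0.04, -0.85, 0], "delta_rot": [0, 0, 0], "fingers": 30}
    - {"translation": [0.04, -0.85, 0], "delta_rot": [0, 0, 0], "fingers": 30}
    - {"translation": [0.04, -0.85, 0], "delta_rot": [0, 0, 0], "fingers": 30}
    - {"translation": [0.04, -0.85, 0], "delta_rot": [0, 0, 0], "fingers": 30}

```text
time_s: 12.1
ee_pos: [0.4843, 0.0607, 0.084]
ee_rot: [-0.454, 0.549, -0.547, 0.441]
contact_force: [0.1, 0.1, -1.5]
width: 0.0465
```

```bash
python3 -c "
from h import *
st([.496,-.054,.09],-11.7)"
```

```text
t 12.1 p [0.4843 0.0607 0.084 ] jawang -11.5 yax [-0.016 -0.01  -1.   ] F [ 0.1  0.1 -1.5] w 0.0465 q [ 0.13  0.35 -0.26  0.98 -0.01  1.9 ]
shift units [ 0.39 -3.82  0.2 ]
turn units [ 0.009 -0.016 -0.003]
```

apply_moves:
  increments:
    - {"translation": [0.1, -0.85, 0.1], "delta_rot": [0.004, -0.007, 0], "fingers": 30}
    - {"translation": [0.1, -0.85, 0.1], "delta_rot": [0.003, -0.005, 0], "fingers": 30}
    - {"translation": [0.1, -0.85, 0], "delta_rot": [0.002, -0.004, 0], "fingers": 30}
    - {"translation": [0.1, -0.85, 0], "delta_rot": [0, 0, 0], "fingers": 30}
    - {"translation": [0, 0, 0], "delta_rot": [0, 0, 0], "fingers": 30}

```text
time_s: 12.6
ee_pos: [0.4896, -0.0523, 0.0869]
ee_rot: [-0.448, 0.55, -0.548, 0.442]
contact_force: [0.6, 0.6, -1.1]
width: 0.047
```

```bash
python3 -c "
from h import *
st([.496,-.054,.05],-11.7)"
```

```text
t 12.6 p [ 0.4896 -0.0523  0.0869] jawang -11.91 yax [-0.009 -0.003 -1.   ] F [ 0.6  0.6 -1.1] w 0.047 q [-0.1   0.35 -0.25  0.98 -0.    1.67]
shift units [ 0.21 -0.06 -1.23]
turn units [ 0.003 -0.008  0.004]
```

apply_moves:
  increments:
    - {"translation": [0.21, -0.06, -0.3], "delta_rot": [0.003, -0.008, 0.004], "fingers": 30}
    - {"translation": [0, 0, -0.5], "delta_rot": [0, 0, 0], "fingers": 30}
    - {"translation": [0, 0, -0.3], "delta_rot": [0, 0, 0], "fingers": 30}
    - {"translation": [0, 0, 0], "delta_rot": [0, 0, 0], "fingers": 30}

```text
time_s: 13.0
ee_pos: [0.4938, -0.0546, 0.0503]
ee_rot: [-0.447, 0.549, -0.547, 0.446]
contact_force: [0.1, 0.5, -1.5]
width: 0.0465
```

```bash
python3 -c "
from h import *
st([.496,-.054,.023],-11.7)
im=capture('side')[:,:,::-1]
x,y,w,h=190,110,130,150
cv2.imwrite('pics/s9.png',cv2.resize(im[y:y+h,x:x+w],None,fx=4,fy=4,interpolation=cv2.INTER_CUBIC))
im=capture('top')[:,:,::-1]
x,y,w,h=180,135,135,110
cv2.imwrite('pics/t9.png',cv2.resize(im[y:y+h,x:x+w],None,fx=4,fy=4,interpolation=cv2.INTER_CUBIC))
"
```

```text
t 13.0 p [ 0.4938 -0.0546  0.0503] jawang -11.7 yax [-0.003  0.002 -1.   ] F [ 0.1  0.5 -1.5] w 0.0465 q [-0.11  0.39 -0.29  0.89  0.    1.66]
shift units [ 0.07  0.02 -0.91]
turn units [-0.001 -0.003  0.   ]
```

View pics/s9.png

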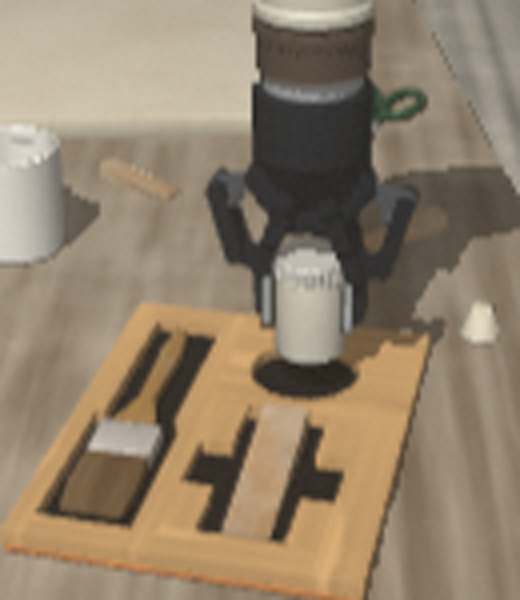

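View pics/t9.png

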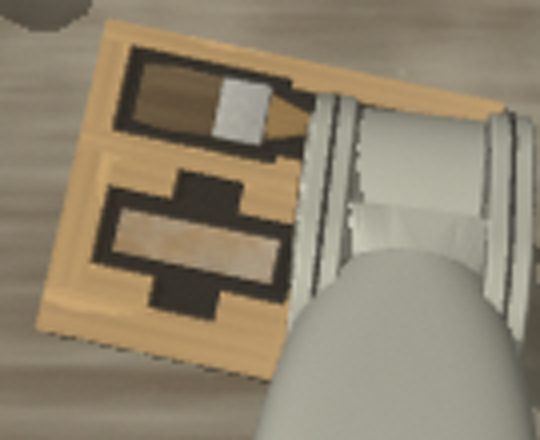

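The jar is centred over the hole (jar about x=308, hole about x=305 in the crop). Lowering.

apply_moves:
  increments:
    - {"translation": [0.07, 0.02, -0.35], "delta_rot": [0, -0.003, 0], "fingers": 30}
    - {"translation": [0, 0, -0.35], "delta_rot": [0, 0, 0], "fingers": 30}
    - {"translation": [0, 0, 0], "delta_rot": [0, 0, 0], "fingers": 30}

```text
time_s: 13.4
ee_pos: [0.4981, -0.0532, 0.0299]
ee_rot: [0.445, -0.547, 0.549, -0.449]
contact_force: [-1.3, 0.4, -2.1]
width: 0.046
```

```bash
python3 -c "
from h import *
st([.496,-.054,.0233],-11.7)
"
```

```text
t 13.4 p [ 0.4981 -0.0532  0.0299] jawang -11.59 yax [ 0.005  0.001 -1.   ] F [-1.3  0.4 -2.1] w 0.046 q [-0.11  0.42 -0.31  0.83  0.    1.67]
shift units [-0.07 -0.03 -0.22]
turn units [-0.001  0.005 -0.002]
```

apply_moves:
  increments:
    - {"translation": [-0.07, -0.03, -0.12], "delta_rot": [-0.001, 0.005, 0], "fingers": 30}
    - {"translation": [0, 0, -0.1], "delta_rot": [0, 0, 0], "fingers": 30}
    - {"translation": [0, 0, 0], "delta_rot": [0, 0, 0], "fingers": 30}

```text
time_s: 13.7
ee_pos: [0.4961, -0.0541, 0.0227]
ee_rot: [-0.447, 0.548, -0.548, 0.447]
contact_force: [-0.5, 0.0, -1.4]
width: 0.0467
```

```bash
python3 -c "
from h import *
st([.496,-.054,.0233],-11.7)
"
```

```text
t 13.7 p [ 0.4961 -0.0541  0.0227] jawang -11.57 yax [-0.001 -0.    -1.   ] F [-0.5  0.  -1.4] w 0.0467 q [-0.11  0.43 -0.32  0.82 -0.    1.66]
shift units [-0.    0.    0.02]
turn units [ 0.    -0.001 -0.002]
```

apply_moves:
  increments:
    - {"translation": [0, 0, -0.05], "delta_rot": [0, 0, 0], "fingers": 30}
    - {"translation": [0, 0, 0], "delta_rot": [0, 0, 0], "fingers": 30}

```text
time_s: 13.9
ee_pos: [0.4964, -0.0541, 0.0232]
ee_rot: [0.447, -0.548, 0.548, -0.447]
contact_force: [-0.3, -1.5, -0.7]
width: 0.0469
```

```bash
python3 -c "
from h import *
st([.496,-.054,.0233],-11.7)
"
```

```text
t 13.9 p [ 0.4964 -0.0541  0.0232] jawang -11.58 yax [ 0.001 -0.    -1.   ] F [-0.3 -1.5 -0.7] w 0.0469 q [-0.11  0.43 -0.32  0.82 -0.    1.66]
shift units [-0.01  0.    0.  ]
turn units [ 0.     0.001 -0.002]
```

apply_moves:
  increments:
    - {"translation": [0, 0, -0.05], "delta_rot": [0, 0, 0], "fingers": 30}
    - {"translation": [0, 0, 0], "delta_rot": [0, 0, 0], "fingers": 30}

```text
time_s: 14.1
ee_pos: [0.4972, -0.0543, 0.0228]
ee_rot: [0.446, -0.547, 0.549, -0.448]
contact_force: [-0.3, 0.2, -1.5]
width: 0.0468
```

```bash
python3 -c "
from h import *
st([.496,-.054,.0233],-11.7)
"
```

```text
t 14.1 p [ 0.4972 -0.0543  0.0228] jawang -11.59 yax [ 0.003 -0.    -1.   ] F [-0.3  0.2 -1.5] w 0.0468 q [-0.11  0.43 -0.32  0.82 -0.    1.66]
shift units [-0.04  0.01  0.02]
turn units [ 0.     0.003 -0.002]
```

apply_moves:
  increments:
    - {"translation": [-0.03, 0, -0.1], "delta_rot": [0, 0.003, 0], "fingers": 30}
    - {"translation": [0, 0, 0], "delta_rot": [0, 0, 0], "fingers": 30}

```text
time_s: 14.3
ee_pos: [0.498, -0.0545, 0.0234]
ee_rot: [0.446, -0.547, 0.549, -0.448]
contact_force: [0.1, -0.1, -0.9]
width: 0.0467
```

```bash
python3 -c "
from h import *
st([.496,-.054,.0233],-11.7);st()
"
```

```text
t 14.3 p [ 0.498  -0.0545  0.0234] jawang -11.6 yax [ 0.004 -0.001 -1.   ] F [ 0.1 -0.1 -0.9] w 0.0467 q [-0.11  0.43 -0.31  0.82 -0.    1.66]
shift units [-0.07  0.02 -0.  ]
turn units [ 0.001  0.004 -0.002]
t 14.3 p [ 0.498  -0.0545  0.0234] jawang -11.6 yax [ 0.004 -0.001 -1.   ] F [ 0.1 -0.1 -0.9] w 0.0467 q [-0.11  0.43 -0.31  0.82 -0.    1.66]
```

The height stays at 0.023, the value expected with the jar on the floor (grasp height 0.017 plus 6 mm). Releasing.

apply_moves:
  increments:
    - {"translation": [0, 0, 0], "delta_rot": [0, 0, 0], "fingers": 65}
    - {"translation": [0, 0, 0], "delta_rot": [0, 0, 0], "fingers": 80}
    - {"translation": [0, 0, 0], "delta_rot": [0, 0, 0], "fingers": 90}
    - {"translation": [0, 0, 0], "delta_rot": [0, 0, 0], "fingers": 90}
    - {"translation": [0, 0, 0.3], "delta_rot": [0, 0, 0], "fingers": 90}

```text
time_s: 14.8
ee_pos: [0.497, -0.0544, 0.0308]
ee_rot: [0.447, -0.548, 0.548, -0.447]
contact_force: [-0.6, -0.8, -0.1]
width: 0.0767
```

apply_moves:
  increments:
    - {"translation": [-0.05, 0, 0.7], "delta_rot": [0, 0, 0], "fingers": 90}
    - {"translation": [0, 0, 0.9], "delta_rot": [0, 0, 0], "fingers": 90}
    - {"translation": [0, 0, 0.9], "delta_rot": [0, 0, 0], "fingers": 90}
    - {"translation": [0, 0, 0.9], "delta_rot": [0, 0, 0], "fingers": 90}
    - {"translation": [0, 0, 0.9], "delta_rot": [0, 0, 0], "fingers": 90}

```text
time_s: 15.3
ee_pos: [0.4914, -0.054, 0.1625]
ee_rot: [-0.449, 0.55, -0.546, 0.445]
contact_force: [0.4, 0.0, 0.3]
width: 0.0769
```

apply_moves:
  increments:
    - {"translation": [-0.2, -0.9, 0.2], "delta_rot": [0, 0, 0], "fingers": 90}
    - {"translation": [-0.2, -0.9, 0.2], "delta_rot": [0, 0, 0], "fingers": 90}
    - {"translation": [-0.2, -0.9, 0], "delta_rot": [0, 0, 0], "fingers": 90}
    - {"translation": [-0.2, -0.9, 0], "delta_rot": [0, 0, 0], "fingers": 90}
    - {"translation": [-0.2, -0.9, 0], "delta_rot": [0, 0, 0], "fingers": 90}

```text
time_s: 15.8
ee_pos: [0.4648, -0.1906, 0.1842]
ee_rot: [0.448, -0.544, 0.548, -0.451]
contact_force: [0.7, -1.1, 0.0]
width: 0.0766
```

apply_moves:
  increments:
    - {"translation": [-0.2, -0.9, 0], "delta_rot": [0, 0, 0], "fingers": 90}
    - {"translation": [-0.2, -0.9, 0], "delta_rot": [0, 0, 0], "fingers": 90}
    - {"translation": [0, 0, 0], "delta_rot": [0, 0, 0], "fingers": 90}
    - {"translation": [0, 0, 0], "delta_rot": [0, 0, 0], "fingers": 90}

```text
time_s: 16.2
ee_pos: [0.451, -0.2497, 0.1864]
ee_rot: [0.446, -0.545, 0.55, -0.449]
contact_force: [-0.6, 0.0, -0.2]
width: 0.077
```

```bash
python3 -c "
from h import *
st()
im=capture('side')[:,:,::-1]
x,y,w,h=190,130,120,130
cv2.imwrite('pics/s10.png',cv2.resize(im[y:y+h,x:x+w],None,fx=4.6,fy=4.6,interpolation=cv2.INTER_CUBIC))
im=capture('top')[:,:,::-1]
x,y,w,h=180,135,135,110
cv2.imwrite('pics/t10.png',cv2.resize(im[y:y+h,x:x+w],None,fx=5,fy=5,interpolation=cv2.INTER_CUBIC))
for n in('side','top'):
    c=get_calibration(n)
    print(n,cv2.projectPoints(np.array([[.496,-.054,.078],[.496,-.054,.088]]),c['rvec'],c['tvec'],c['K'],None)[0].reshape(-1,2))
"
```

```text
t 16.2 p [ 0.451  -0.2497  0.1864] jawang -11.42 yax [ 0.008 -0.003 -1.   ] F [-0.6  0.  -0.2] w 0.077 q [-0.51  0.29 -0.05  1.22  0.    1.26]
side [[266.38214112 182.57337825]
 [266.43072542 179.27703177]]
top [[272.77349387 202.98958936]
 [272.92724266 202.71322628]]
```

View pics/s10.png

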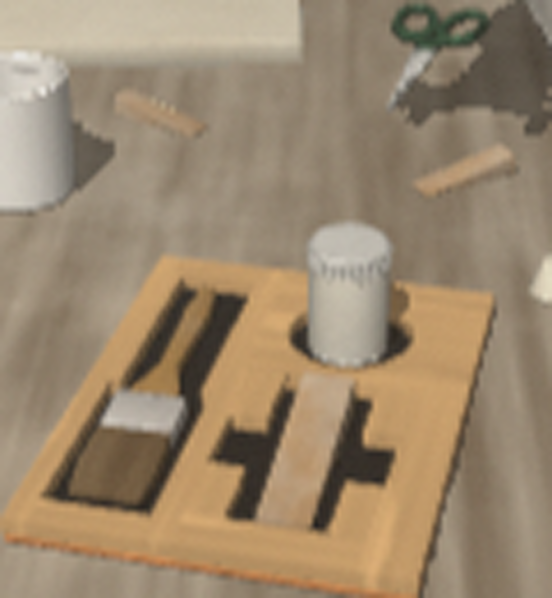

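View pics/t10.png

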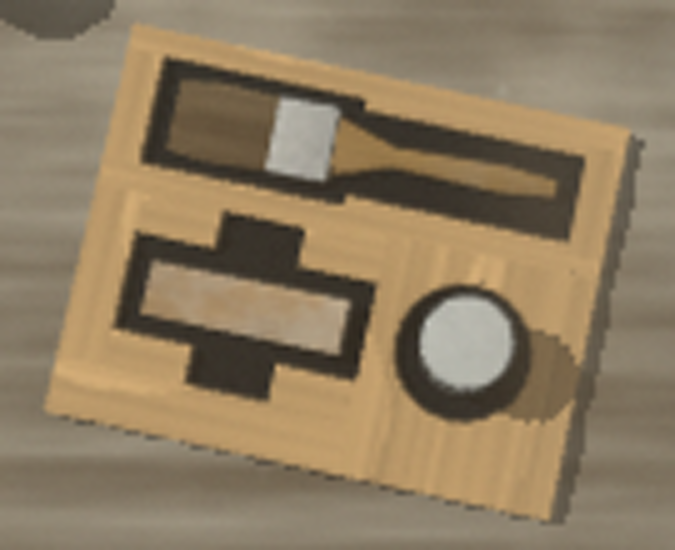

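The jar's lid centre sits at side pixel (266,183), against (266.4,182.6) predicted for a jar on the hole floor. The wedge lies flat in its slot, and the arm is clear. Handing in.

```bash
python3 -c "
from cell import *
print(close_job())"
```

```text
the job is handed in; nothing more can be done
None
```

I put the largest wedge flat in the long slot first, then stood the jar upright in the round hole. I handed the job in at about 16 s of the 56 s allowed, with the gripper open and clear of everything.

**Last checks:**
- **Wedge:** the final top and side pictures show it centred in the slot, with an even margin on all sides.
- **Jar:** it stands upright inside the hole. Its lid centre is within a pixel of where it should be with the jar on the 6 mm floor.
- **Brush and look-alikes:** the brush and the small wedges in view look undisturbed.
- **Forces:** the forces I read after each move never went above about 2 N.

**One reading disagreed:** as I set the jar down, the force did not clearly show it touching the floor. It stayed between about -0.7 and -1.5 N, close to the jar's own weight. I judged it seated because the height stopped changing under further downward steps, and the later pictures agreed.

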